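# Measure a dough slice and lock the log slicer's stop leg at that thickness

## Robot

A 6-joint arm with a two-finger parallel gripper is mounted at the origin on the work surface. World frame = base frame: x ahead of the robot, y to its left, z up, the work surface at z = 0. Lengths are in m, angles in rad, forces in N, time in s.
With the tool pointing down it reaches from about 0.35 to 0.775 m from the base axis. Payload 5.5 kg.
Tool frame: the origin (TCP) lies where the fingers leave the gripper's body, on its centre line; the fingertips stand 73 mm ahead of it and the grasp point (between the pads) lies 54 mm ahead of it; x points along the fingers, z is the direction in which the jaws open and shut, and the axes are right-handed (so a half turn about x gives the same grasp; the last joint's range is limited). The gripper opens to 85 mm and grips with 20 to 120 N. Pads are 22 mm wide; open, the fingers measure 114 mm over their backs; the gripper's body (76 mm by 85 mm) begins 54 mm behind the grasp point. The pads swing forward as they close: fully open they stand 13 mm farther back than shut.
Start: joints at [-1.392, 0.313, 0.046, 1.304, 0, 1.431], TCP at [0.18, -0.546, 0.304] pointing down, gripper open.
Joint ranges: [-2.76, 2.76], [-0.86, 1.69], [-1.03, 1.26], [-2.2, 2.34], [-1.47, 1.5], [-3.14, 3.14]. Speed limits (rad/s): [2.57, 2.57, 3.14, 3.14, 3.14, 3.14].

## Interface

Orientations are given as a 3x3 rotation matrix whose columns are the frame's x, y, z axes.
In Python, from workcell import readout, camera, job_done, finder gives the robot as it stands.
- The arm moves only by the tool drive_tool, never from a script. Its arguments are lists of equal length, an entry for each row: "hand": the finger opening in cm, from 0 to 8.54; "slide": the shift along the tool's x, y, z in cm, a list of three; "delta_rot": the turn, a rotation vector about the tool's x, y, z in degrees, a list of three. In form: {"hand": [hand, ...], "slide": [[dx, dy, dz], ...], "delta_rot": [[wx, wy, wz], ...]}. A call has 1 to 10 rows; each row shifts and turns the commanded pose from where the row before left it, along the tool's axes as they then stand; what a row does not reach is not made up. A row lasts 1/8 s, in which the tool goes at most 62.5 mm and 10.7 degrees, less where a joint would pass 70% of its speed; a pose out of reach is approached as far as the arm can. A call with a gripper value outside its range is refused whole. The fingers move at their own pace and stop on an object; "squeeze" is the grip in N (left out, the last holds). Time passes only in rows, so rows that do not move let the fingers close. It gives the time, the measured TCP pose, the force and the opening at its end, in the units of the state.
- readout.get_state(): the state, without advancing time (a new reading comes with each control period).
- camera(name): name is "scene" or "top" or "wrist"; returns a dict with "image" (400x640x3 uint8, blue, green, red), "mtx" (3x3 intrinsics, pixels), "R" (3x3) and "t" (3): a world point X has camera coordinates R X + t; the wrist camera has in their place "mount" (4x4, takes a point from camera to tool coordinates, whose origin is the TCP and whose axes are the tool frame's). Camera axes: x right, y down, z forward; pixel columns grow to the right and rows downward; lengths in m; the calibration is good to about 2 mm. A picture is of the moment at which its call begins: read the wrist's pose just before it. There is no depth.
- job_done(): hands the job in, once; it reports no verdict.
Trained networks look in the newest picture that a camera, given by its name, has taken for a name from the list of things; names that differ only in an ending like _2 or _b are one class to them, and where a whole thing is asked for, a point or a joint stands for the part that bears it (a point fixed in the world has none). Each returns a list of dicts, best first, with "score" (0 to 1); they miss things now and then, are a little off and sometimes report something else, mostly with a low value. They report only what shows in the picture. A call takes as long as a camera call. They do not tell look-alikes from the thing itself.
- finder.masks_of(camera, query): "mask" (400x640 bool, what is visible of it) and "bbox" ([left, top, right, bottom] in pixels, round what is visible of it).
- finder.tip_of(camera, query): "centre" ([column, row] in pixels: a listed point, or the origin of a listed thing).
The state is a dict: "clock": time; "joint_positions": joint angles; "dq": joint speeds; "effort": joint torques, N m; "tool_pos": TCP position; "eef_rot": TCP orientation; "wrist_force": force on the tool from outside, world axes, zero at the start; "moment": the same for the moment, N m; "opening": finger opening in m.
Only numpy, scipy, OpenCV 4.12 (cv2) and the standard library are available. Lean on these libraries where they do the work, as an engineer would, in place of code of your own. Each camera call takes 0.05 s, during which the arm holds its last target.

## Task

Find out how thick the dough slice under the thickness gauge is: press the gauge's button down until its foot rests on the slice, without crushing it, read the height, and let the gauge spring back up. Then take the log slicer's sprung stop leg by its upright grip post, slide it to the mark for that same thickness (10, 20 or 30 mm between blade and stop), and while holding it there push the U-shaped cam lever fully down. Finish with the lever closed and your grip still holding the post at the mark, and leave everything else where it is.

Things in the scene. Friction and masses are not known exactly. Their poses are not given: they have to be found in the camera images.
- gauge_rod (a joint): height in m of the gauge's foot above its anvil, so with the foot resting on a slice it is the slice's thickness. Free it stands at 0.042 (spring, up); pressing the button lowers it, against 1.5 N at the top rising to about 4 N at 10 mm
- button_top (a point): centre of the top of the gauge's black push button, 26 mm across, 10 mm thick, on the upright 8 mm rod whose lower end is the foot. It faces up, 142 mm plus the foot's height above the table. It is sprung on the rod: once the foot has met the slice the button yields by up to 10 mm more, at 5.5 to 9.5 N, before it is solid. The housing below it ends 126 mm above the table
- gauge_foot (a point): flat steel foot of the gauge, 24 mm across, 4 mm thick; this point is the centre of its underside
- anvil (a point): centre of the top of the gauge's round anvil, 72 mm across, 14 mm above the table, straight below the foot; the gauge is fixed to the table
- slice_a: a round slice of chilled dough with dark chips, 56 mm across and 10, 20 or 30 mm thick (a, b and c are all different); origin at the centre of its underside, z up. One of the three lies on the gauge's anvil (the one within 20 mm of it sideways), the other two on the marble slab at the back
- slice_b: a round slice of chilled dough with dark chips, 56 mm across and 10, 20 or 30 mm thick (a, b and c are all different); origin at the centre of its underside, z up. One of the three lies on the gauge's anvil (the one within 20 mm of it sideways), the other two on the marble slab at the back
- slice_c: a round slice of chilled dough with dark chips, 56 mm across and 10, 20 or 30 mm thick (a, b and c are all different); origin at the centre of its underside, z up. One of the three lies on the gauge's anvil (the one within 20 mm of it sideways), the other two on the marble slab at the back
- slicer: the log slicer, fixed to the table: a white board 400 x 130 x 15 mm, an aluminium rail 68 mm wide on it, a steel blade frame (190 mm high) and a dough log in a cradle. Origin on the table under the rail; y runs along the rail towards the blade (blade plane at y = +160 mm), x across the rail away from the robot, z up
- scale_zero (a point): the 0 line of the scale beside the rail, on its +x side: a short line every 5 mm and a long one every 10 mm, counted away from the blade. A pointer at the foot of the saddle's edge on the blade side shows the gap between blade and stop plate
- stop_leg (a joint): gap in m between blade and stop plate, as the scale shows: 0.010, 0.020, 0.030 at those marks. Grows as the leg slides away from the blade (slicer -y), up to 0.070, where a spring of about 2 N parks it when nothing holds it. With the cam lever fully closed it is clamped and must not be dragged
- grip_post (a point): centre of the top face, 112 mm above the table, of the dark steel grip post on the stop leg's saddle: 24 mm across the rail (x), 12 mm along it (y), 60 mm high. Grip its two 24 mm wide faces, fingers closing along the rail. Axes as the slicer's. It sits at slicer x = 0, y = 30 mm minus the gap, and moves exactly with the leg. The saddle below (80 x 75 mm) has its top 52 mm above the table
- cam_lever (a joint): angle in rad of the cam lever: 0 closed (lying flat, end of its travel), growing as it lifts, up to 0.72. It stays where it is left; stiffness 0.10 N m (some 4 N pressed down right beside the post), a little more in the last 0.3 rad, where its cam bites the rail: see that the leg is still at its mark before that
- lever_pin (a point): the cam lever's pin, along the rail, 28 mm to the robot's side of the post's centre (slicer -x), 57 mm above the table. The lever is an aluminium U that straddles the post: two flat arms 18 mm wide, 6 mm thick, one on each side of the post and 3 mm from it, right below fingers that grip the post, joined by a cross bar beyond it
- lever_bar (a point): middle of the top of the lever's cross bar, 60 mm from the pin. Closed, the arms' top is 60 mm above the table; open by 0.7 rad it is about 18 mm higher beside the middle of the post, 26 mm beside its far edge and 38 mm at the cross bar. Pressing the arms straight down beside the post closes the lever
- scraper: bench scraper lying near the robot, 150 mm wide, to be left alone
- rolling_pin: wooden rolling pin at the back, to be left alone
- tart_ring: steel ring, 100 mm across, 20 mm high, right of the slicer, to be left alone
- jar: glass jar, 100 mm high, to be left alone
- bowl: steel bowl, 120 mm across, 55 mm high, to be left alone
- timer: round kitchen timer, 64 mm across, 34 mm high, to be left alone
Things that resemble listed ones, but are neither listed nor needed, are in the scene too. What is shaped like the slice_b but green is not meant.

How it is judged:
On the way, in this order (a step that is already met when the one before it is completed fails the run):
1. the gauge's foot rests on the slice on its anvil (((contact force between gauge_rod_c0 and slice_a above 0.5 N and value of joint gauge_rod below 0.012 m) or (contact force between gauge_rod_c0 and slice_b above 0.5 N and value of joint gauge_rod below 0.022 m) or (contact force between gauge_rod_c0 and slice_c above 0.5 N and value of joint gauge_rod below 0.032 m))), for 0.2 s.
2. the gauge has sprung back up and the stop leg is held by its post at the matching mark, with the cam lever still open (value of joint gauge_rod above 0.038 m and ((horizontal distance between slice_a and anvil below 0.02 m and value of joint stop_leg between 0.0075 and 0.0125 m) or (horizontal distance between slice_b and anvil below 0.02 m and value of joint stop_leg between 0.0175 and 0.0225 m) or (horizontal distance between slice_c and anvil below 0.02 m and value of joint stop_leg between 0.0275 and 0.0325 m)) and contact force between the fingers and stop_leg_c0 above 0.5 N and value of joint cam_lever above 0.3 rad), for 0.2 s.
At the end, for the whole second after the job is handed in: The stop leg stands still with its gap within 2.5 mm of the thickness (10, 20 or 30 mm) of the slice on the gauge's anvil, the cam lever is down to within 0.1 rad of closed, the fingers still hold the grip post (over 1 N of contact), and the gauge's foot is back up (above 38 mm) over its slice (((horizontal distance between slice_a and anvil below 0.02 m and value of joint stop_leg between 0.0075 and 0.0125 m) or (horizontal distance between slice_b and anvil below 0.02 m and value of joint stop_leg between 0.0175 and 0.0225 m) or (horizontal distance between slice_c and anvil below 0.02 m and value of joint stop_leg between 0.0275 and 0.0325 m)) and contact force between the fingers and stop_leg_c0 above 1 N and value of joint cam_lever below 0.1 rad and velocity of joint stop_leg between -0.005 and 0.005 m/s and value of joint gauge_rod above 0.038 m); the arm keeps its last pose, push and grip.
It fails at once if the slice under the gauge is crushed (over 30 N from the foot) (contact force between gauge_rod_c0 and slice_a above 30 N or contact force between gauge_rod_c0 and slice_b above 30 N or contact force between gauge_rod_c0 and slice_c above 30 N).
It fails at once if the cam lever is closed, or the leg dragged with it closed, more than 5 mm off the matching mark (value of joint cam_lever below 0.1 rad and not ((horizontal distance between slice_a and anvil below 0.02 m and value of joint stop_leg between 0.005 and 0.015 m) or (horizontal distance between slice_b and anvil below 0.02 m and value of joint stop_leg between 0.015 and 0.025 m) or (horizontal distance between slice_c and anvil below 0.02 m and value of joint stop_leg between 0.025 and 0.035 m))).
It fails at once if a slice is pushed more than 10 mm out of its place (distance of any of slice_a, slice_b, slice_c from where it was at the start of the episode above 0.01 m).
It fails at once if a bystander is moved more than 20 mm (distance of any of scraper, rolling_pin, tart_ring, jar, bowl, timer from where it was at the start of the episode above 0.02 m).
It also fails if it takes over 72 s, if anything falls off the work surface, if the arm or the gripper's body presses on something with over 40 N, if the wrist force passes 120 N, or if a joint passes its speed limit or range.

## Working session

There is one attempt and no reset: what is moved stays moved. The work goes in short steps, Python scripts to look and compute and a tool call to move; the robot and the scene stay as the last step left them, time stands still between calls to the robot, and variables do not carry over. Pictures are saved under pics/ and viewed, and the job is handed in when it is done.

Besides the shell and the picture viewer there is one more tool, called after "Emit:" in YAML: its name, and indented under it one key for each argument. drive_tool: Moves the arm, as the interface text tells. Its arguments: {"type":"object","properties":{"hand":{"type":"array","items":{"type":"number"}},"slide":{"type":"array","items":{"type":"array","items":{"type":"number"}}},"delta_rot":{"type":"array","items":{"type":"array","items":{"type":"number"}}},"squeeze":{"type":"number"}},"required":["hand","slide","delta_rot"]}

```bash
mkdir -p pics; ls
cat > h.py <<'E'
import numpy as np, cv2
from workcell import readout, camera, job_done, finder
def ray(c,px):
    # returns origin, dir in world for fixed cam
    d=np.linalg.inv(c["mtx"])@np.array([px[0],px[1],1.]); R=np.array(c["R"]);t=np.array(c["t"])
    return -R.T@t, R.T@d
def atz(c,px,z):
    o,d=ray(c,px); return o+d*(z-o[2])/d[2]
def wcam(st,w):
    # make R,t for wrist
    T=np.eye(4);T[:3,:3]=np.array(st["eef_rot"]);T[:3,3]=st["tool_pos"]
    M=np.linalg.inv(T@np.array(w["mount"])); w["R"]=M[:3,:3];w["t"]=M[:3,3]; return w
def proj(c,X):
    p=np.array(c["mtx"])@(np.array(c["R"])@np.array(X)+np.array(c["t"])); return p[:2]/p[2]
def tri(c1,p1,c2,p2):
    o1,d1=ray(c1,p1);o2,d2=ray(c2,p2);d1=d1/np.linalg.norm(d1);d2=d2/np.linalg.norm(d2)
    A=np.stack([d1,-d2],1);s=np.linalg.lstsq(A,o2-o1,rcond=None)[0]
    a=o1+s[0]*d1;b=o2+s[1]*d2
    return (a+b)/2,np.linalg.norm(a-b)
E
python3 - <<'E'
from h import *
st=readout.get_state(); print(st["clock"],st["tool_pos"],st["eef_rot"],st["opening"])
C={n:camera(n) for n in("scene","top")}
for n,c in C.items(): cv2.imwrite(f"pics/{n}0.png",c["image"])
for q,z in [("button_top",.184),("anvil",.014),("gauge_foot",.056),("slicer",0),("scale_zero",.015),("grip_post",.112),("lever_pin",.057),("lever_bar",.098)]:
    r={}
    for n,c in C.items():
        for f in finder.tip_of(n,q)[:2]:
            print(q,n,round(f["score"],2),np.round(f["centre"],1),np.round(atz(c,f["centre"],z),4)); r.setdefault(n,f["centre"])
    if len(r)==2: print("   tri",*[np.round(v,4) for v in tri(C["scene"],r["scene"],C["top"],r["top"])])
E
```

```text
pics
0.0 [ 0.18011893 -0.54566493  0.30301962] [[-3.25115194e-04  9.49622152e-01  3.13396972e-01]
 [ 1.75521620e-03  3.13397048e-01 -9.49620561e-01]
 [-9.99998407e-01  2.41343369e-04 -1.76868233e-03]] 0.08548426030654757
button_top scene 0.57 [437.1 213. ] [0.5698 0.3196 0.184 ]
button_top scene 0.46 [274.2 208.9] [ 0.6839 -0.1019  0.184 ]
button_top top 0.62 [204.7 185.2] [0.5601 0.3295 0.184 ]
   tri [0.5621 0.3253 0.1782] 0.0114
anvil scene 0.71 [431.2 252.3] [0.5713 0.3316 0.014 ]
anvil top 0.82 [218.2 193.4] [0.5623 0.327  0.014 ]
   tri [0.5638 0.3308 0.0038] 0.0026
slicer scene 0.96 [275.7 207.4] [ 0.5294 -0.1694  0.    ]
scale_zero scene 0.79 [289.4 217. ] [ 0.5662 -0.1091  0.015 ]
scale_zero top 0.81 [333.1 195.1] [ 0.5649 -0.0928  0.015 ]
   tri [ 0.5668 -0.1003  0.0177] 0.016
grip_post scene 0.84 [259.2 181.3] [ 0.5354 -0.2124  0.112 ]
grip_post top 0.63 [370.2 201.5] [ 0.5293 -0.2139  0.112 ]
   tri [ 0.5302 -0.215   0.1062] 0.0002
lever_pin scene 0.61 [265.3 190. ] [ 0.5167 -0.2049  0.057 ]
lever_pin top 0.6 [365.1 211. ] [ 0.5032 -0.2044  0.057 ]
   tri [ 0.5055 -0.2082  0.0442] 0.0041
lever_bar scene 0.47 [259.4 189. ] [ 0.5532 -0.206   0.098 ]
lever_bar top 0.45 [367.8 198.7] [ 0.541  -0.2079  0.098 ]
   tri [ 0.5431 -0.2104  0.0863] 0.0015
```

View pics/scene0.png

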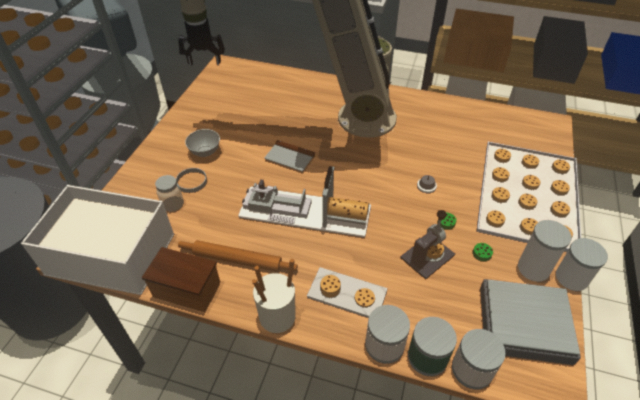

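View pics/top0.png

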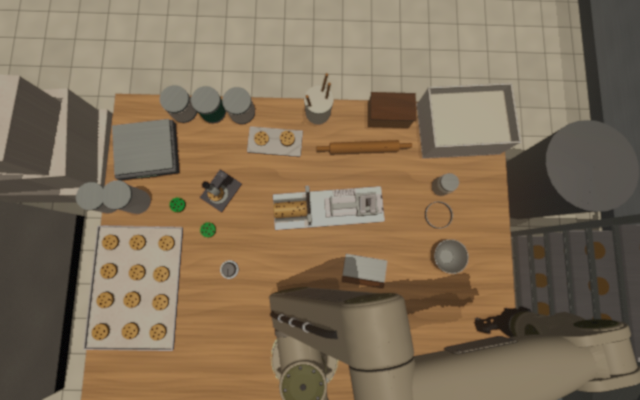

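Run:
```python
from h import *
C={n:camera(n) for n in("scene","top","wrist")}
np.set_printoptions(precision=4,suppress=True)
print(C["wrist"]["mount"],C["wrist"]["mtx"],C["top"]["mtx"])
a=C["scene"]["image"][165:240,225:385];b=C["top"]["image"][175:240,265:395]
c=C["scene"]["image"][200:280,390:500];d=C["top"]["image"][160:220,190:250]
cv2.imwrite("pics/z1.png",np.vstack([cv2.resize(a,(640,300),interpolation=2),cv2.resize(b,(640,300),interpolation=2)]))
cv2.imwrite("pics/z2.png",np.hstack([cv2.resize(c,(440,320),interpolation=2),cv2.resize(d,(320,320),interpolation=2)]))
cv2.imwrite("pics/w0.png",C["wrist"]["image"])
```

```text
[[-0.0003 -0.2672  0.9636 -0.0693]
 [ 0.0001 -0.9636 -0.2672  0.0681]
 [ 1.      0.      0.0003 -0.0005]
 [ 0.      0.      0.      1.    ]] [[341.1415   0.     322.0178]
 [  0.     341.1415 202.6687]
 [  0.       0.       1.    ]] [[378.2774   0.     318.8958]
 [  0.     378.2774 195.1557]
 [  0.       0.       1.    ]]
```

View pics/z1.png

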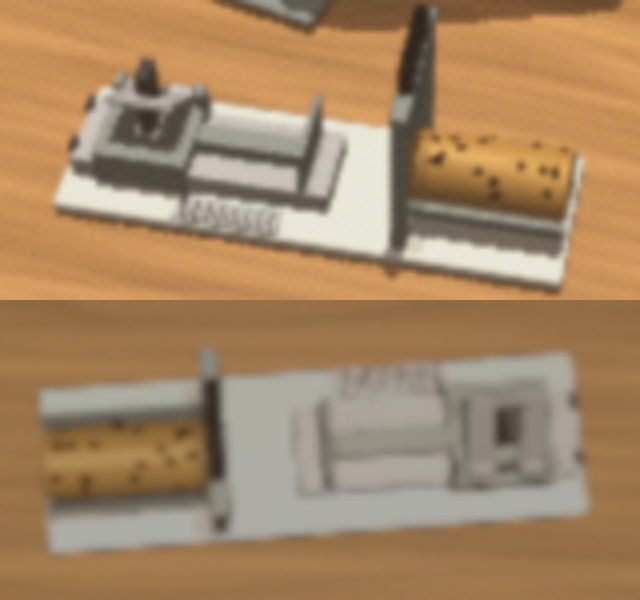

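View pics/z2.png

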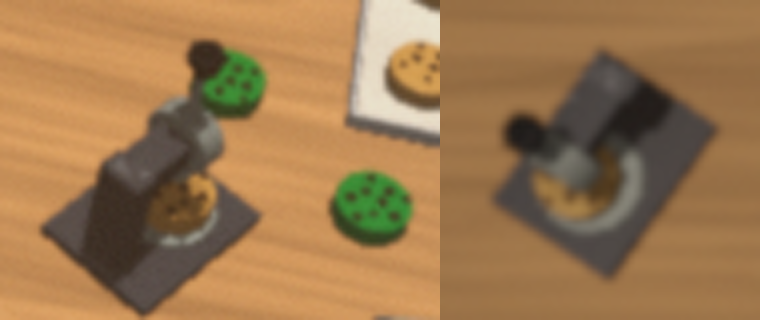

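View pics/w0.png

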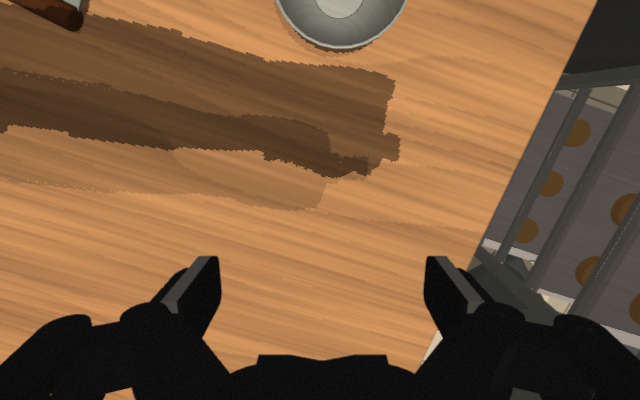

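Run:
```python
from h import *
np.set_printoptions(precision=4,suppress=True)
C={n:camera(n) for n in("scene","top")}
print(atz(C["scene"],(441,213.8),.184),atz(C["top"],(205.6,185),.184),tri(C["scene"],(441,213.8),C["top"],(205.6,185)))
z=lambda x,y:(265+x*130/640,175+(y-300)*65/300)
for p in [(50,552),(590,512),(40,388),(572,352)]: print(atz(C["top"],z(*p),.015))
st=readout.get_state()
R=np.array(st["eef_rot"])
print(R.T@(np.array([.56,.325,.3])-st["tool_pos"]), R.T@(np.array([.53,-.213,.3])-st["tool_pos"]))
```

```text
[0.5696 0.33   0.184 ] [0.5608 0.3266 0.184 ] (array([0.5622, 0.3297, 0.1756]), np.float64(0.0014170661234838712))
[0.4344 0.1148 0.015 ]
[ 0.4736 -0.2825  0.015 ]
[0.564  0.1269 0.015 ]
[ 0.6018 -0.2703  0.015 ]
[ 0.0039  0.6336 -0.7081] [ 0.0039  0.4366 -0.2066]
```

Emit:
drive_tool:
  hand: [0, 0, 0, 0, 0, 0, 0, 0, 0, 0]
  slide:
    - [-0.5, 4.2, -2.5]
    - [-0.5, 4.2, -2.5]
    - [-0.5, 4.2, -2.5]
    - [-0.4, 4.2, -2.5]
    - [-0.4, 4.2, -2.5]
    - [-0.4, 4.2, -2.5]
    - [-0.4, 4.2, -2.5]
    - [-0.3, 4.2, -2.5]
    - [-0.3, 4.4, -2.5]
    - [0, 0, 0]
  delta_rot:
    - [0, 0, 0]
    - [0, 0, 0]
    - [0, 0, 0]
    - [0, 0, 0]
    - [0, 0, 0]
    - [0, 0, 0]
    - [0, 0, 0]
    - [0, 0, 0]
    - [5, 0, 0]
    - [7.7, 0, 0]
  squeeze: 40

```text
clock: 2.4
tool_pos: [0.4724, -0.2107, 0.3411]
eef_rot: [[0.001, 0.995, 0.098], [0.0, 0.098, -0.995], [-1.0, 0.001, 0.0]]
wrist_force: [-0.5, -1.0, 0.1]
opening: -0.0001
```

```bash
cat > look.py <<'E'
import sys
from h import *
np.set_printoptions(precision=4,suppress=True)
def look(name):
    st=readout.get_state(); w=wcam(st,camera("wrist")); cv2.imwrite(f"pics/{name}.png",w["image"])
    print(st["clock"],st["tool_pos"],np.array(st["eef_rot"])[:,1:].ravel(),st["opening"],np.array(st["wrist_force"]))
    return st,w
E
python3 - <<'E'
from look import *
st,w=look("w1")
for q,z in [("slicer",0),("scale_zero",.015),("grip_post",.112),("lever_pin",.057),("lever_bar",.098)]:
    for f in finder.tip_of("wrist",q)[:2]: print(q,round(f["score"],2),np.round(f["centre"],1),atz(w,f["centre"],z))
E
```

```text
2.4 [ 0.4724 -0.2107  0.3411] [ 0.9952  0.0981  0.0981 -0.9952  0.001   0.0001] -0.0001470082209423884 [-0.4804 -1.0241  0.1018]
slicer 0.61 [292.4 112. ] [ 0.5326 -0.1697  0.    ]
scale_zero 0.91 [223.2  65.7] [ 0.5739 -0.0928  0.015 ]
grip_post 0.7 [328.1 117.3] [ 0.5333 -0.2094  0.112 ]
lever_pin 0.87 [324.4 141.6] [ 0.5076 -0.2092  0.057 ]
lever_pin 0.66 [327.1  95.3] [ 0.5529 -0.2074  0.057 ]
lever_bar 0.96 [329.3  95.3] [ 0.5516 -0.2088  0.098 ]
```

View pics/w1.png

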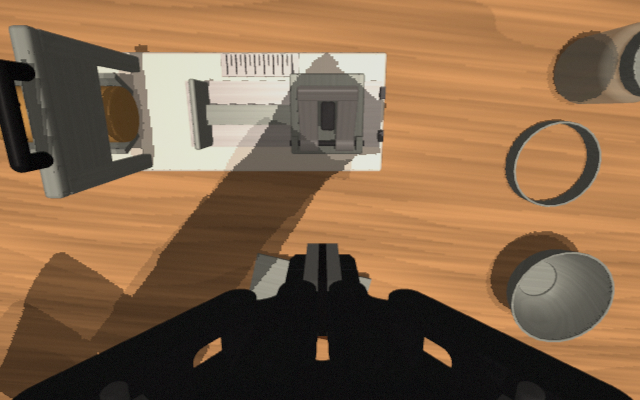

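Emit:
drive_tool:
  hand: [0, 0, 0, 0, 0, 0, 0, 0, 0, 0]
  slide:
    - [0, 0.8, -5.1]
    - [0, 0.8, -5.1]
    - [0, 0.8, -5.1]
    - [0, 0.8, -5.1]
    - [0, 0.8, -5.1]
    - [0, 0.8, -5.1]
    - [0, 0.8, -5.1]
    - [0, 0.8, -5.1]
    - [0, 0.8, -5.1]
    - [0, 0.8, -5.1]
  delta_rot:
    - [0, 0, 0]
    - [0, 0, 0]
    - [0, 0, 0]
    - [0, 0, 0]
    - [0, 0, 0]
    - [0, 0, 0]
    - [0, 0, 0]
    - [0, 0, 0]
    - [0, 0, 0]
    - [0, 0, 0]

```text
clock: 3.95
tool_pos: [0.5095, 0.2131, 0.345]
eef_rot: [[-0.016, 0.975, 0.222], [0.066, 0.222, -0.973], [-0.998, -0.001, -0.068]]
wrist_force: [-0.8, -0.0, -0.4]
opening: 0.0003
```

Run:
```python
from look import *
st,w=look("w2")
for q,z in [("button_top",.184),("anvil",.014),("gauge_foot",.056),("slice_a",.014)]:
    for f in finder.tip_of("wrist",q)[:2]: print(q,round(f["score"],2),np.round(f["centre"],1),atz(w,f["centre"],z))
c=camera("scene");print(proj(w,[.561,.328,.184]))
```

```text
3.95 [0.5095 0.2131 0.345 ] [ 0.975   0.2217  0.2223 -0.9727 -0.0012 -0.0684] 0.0003062772978439595 [-0.8424 -0.0105 -0.3506]
button_top 0.68 [186.8  88.4] [0.5655 0.3292 0.184 ]
slice_a 0.87 [135.1 108.7] [0.5207 0.4652 0.014 ]
slice_a 0.83 [250.1  98.5] [0.5623 0.3331 0.014 ]
[187.772   95.7241]
```

View pics/w2.png

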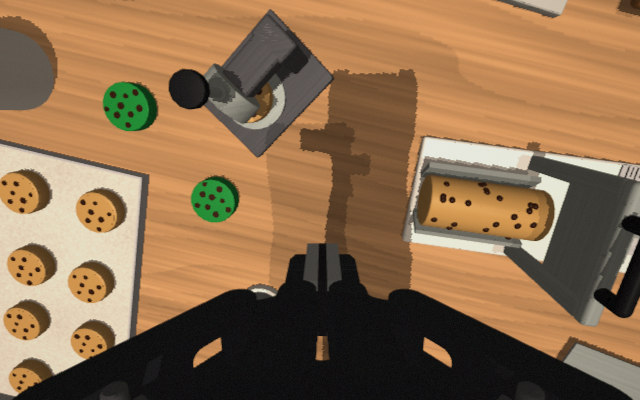

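Emit:
drive_tool:
  hand: [0, 0, 0, 0]
  slide:
    - [0, 0, 0]
    - [0, 0, 0]
    - [0, 0, 0]
    - [0, 0, 0]
  delta_rot:
    - [0, 0, 0]
    - [0, 0, 0]
    - [0, 0, 0]
    - [0, 0, 0]

```text
clock: 4.75
tool_pos: [0.5088, 0.2132, 0.3451]
eef_rot: [[-0.016, 0.975, 0.222], [0.066, 0.222, -0.973], [-0.998, -0.001, -0.068]]
wrist_force: [-0.6, -0.2, 0.1]
opening: -0.0002
```

Run:
```python
from look import *
st,w=look("w3")
for q,z in [("button_top",.184),("anvil",.014),("gauge_foot",.056),("slice_a",.014)]:
    for f in finder.tip_of("wrist",q)[:2]: print(q,round(f["score"],2),np.round(f["centre"],1),atz(w,f["centre"],z))
```

```text
4.75 [0.5088 0.2132 0.3451] [ 0.975   0.2217  0.2222 -0.9728 -0.001  -0.0676] -0.0002487329925471931 [-0.6084 -0.2061  0.0737]
button_top 0.83 [184.1  88.3] [0.5644 0.331  0.184 ]
slice_a 0.63 [250.8  97.7] [0.5627 0.3323 0.014 ]
slice_a 0.62 [133.1 108.3] [0.52   0.4675 0.014 ]
```

View pics/w3.png

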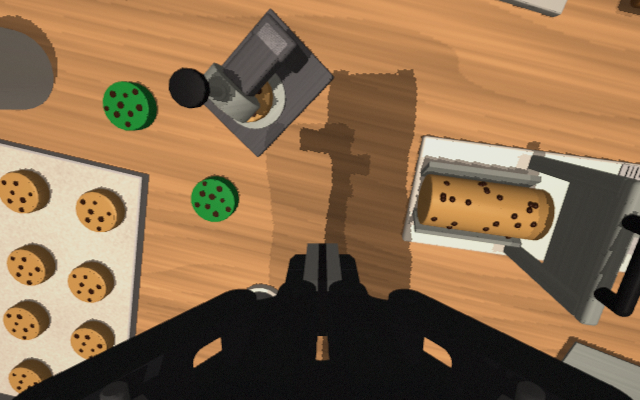

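```bash
cat >> h.py <<'E'
from scipy.spatial.transform import Rotation as Ro
def plan(tgt,yaw_deg):
    st=readout.get_state();R=np.array(st["eef_rot"]);a=np.radians(yaw_deg)
    x=np.array([0,0,-1.]);y=np.array([np.cos(a),np.sin(a),0]);G=np.stack([x,y,np.cross(x,y)],1)
    print("rot",np.degrees(Ro.from_matrix(R.T@G).as_rotvec()).round(2),"slide now-frame",(R.T@(np.array(tgt)-st["tool_pos"])*100).round(2),"goal-frame",(G.T@(np.array(tgt)-st["tool_pos"])*100).round(2))
    print(np.round(st["joint_positions"],3),np.round(st["tool_pos"],4),np.round(st["wrist_force"],2),round(st["opening"],4))
E
python3 - <<'E'
from h import *
plan([.564,.329,.30],12.8)
E
```

```text
rot [ 0.05 -3.88  0.07] slide now-frame [ 5.16  7.96 -9.72] goal-frame [  4.5    7.95 -10.06]
[0.223 0.256 0.067 1.383 0.068 3.141] [0.5088 0.2133 0.345 ] [ 0.32 -0.37  0.15] -0.0001
```

Emit:
drive_tool:
  hand: [0, 0, 0, 0, 0, 0]
  slide:
    - [0, 0, 0]
    - [0, 0, 0]
    - [0, 0, 0]
    - [0, 0, 0]
    - [0, 0, 0]
    - [0, 0, 0]
  delta_rot:
    - [-6, 0, 0]
    - [-8, 0, 0]
    - [-8, -4, 0]
    - [-8, 0, 0]
    - [-2, 0, 0]
    - [0, 0, 0]

```text
clock: 5.75
tool_pos: [0.5088, 0.2133, 0.345]
eef_rot: [[0.019, 0.711, 0.703], [0.006, 0.703, -0.711], [-1.0, 0.018, 0.01]]
wrist_force: [0.4, -0.2, -0.2]
opening: -0.0002
```

Run:
```python
from h import *
plan([.564,.329,.30],45)
```

```text
rot [-0.29  0.55 -1.03] slide now-frame [ 4.67 11.98 -4.39] goal-frame [ 4.5  12.09 -4.28]
[2.510e-01 2.450e-01 5.400e-02 1.359e+00 1.000e-03 2.612e+00] [0.5088 0.2133 0.345 ] [ 0.4  -0.18 -0.24] -0.0002
```

Emit:
drive_tool:
  hand: [0, 0, 0, 0, 0]
  slide:
    - [0.9, 2.7, -1]
    - [0.9, 3.1, -1.1]
    - [0.9, 3.1, -1.1]
    - [0.9, 3.1, -1.1]
    - [0, 0, 0]
  delta_rot:
    - [0, 0.5, -1]
    - [0, 0, 0]
    - [0, 0, 0]
    - [0, 0, 0]
    - [0, 0, 0]

```text
clock: 6.38
tool_pos: [0.5641, 0.3299, 0.3074]
eef_rot: [[-0.001, 0.709, 0.705], [-0.001, 0.705, -0.709], [-1.0, -0.001, -0.0]]
wrist_force: [-1.1, -0.7, -0.2]
opening: -0.0001
```

Run:
```python
from look import *
plan([.564,.33,.26],45)
st,w=look("w4")
t=st["tool_pos"]; tip=np.array(t)+.073*np.array(st["eef_rot"])[:,0]
print("tip",tip,proj(w,tip),proj(w,[.564,.330,.184]))
for q,z in [("button_top",.184),("anvil",.014)]:
    for f in finder.tip_of("wrist",q)[:2]: print(q,round(f["score"],2),np.round(f["centre"],1),atz(w,f["centre"],z))
for n in("scene","top"):
    c=camera(n);p=proj(c,tip).astype(int);cv2.imwrite(f"pics/{n}4.png",cv2.resize(c["image"][p[1]-40:p[1]+60,p[0]-50:p[0]+50],(500,500),interpolation=2));print(p,proj(c,[.564,.33,.184]))
```

```text
rot [-0.18 -0.01  0.08] slide now-frame [ 4.74  0.01 -0.02] goal-frame [ 4.74  0.   -0.02]
[ 0.407  0.473  0.291  1.391 -0.     2.766] [0.5641 0.3299 0.3074] [-1.07 -0.7  -0.18] -0.0001
6.375 [0.5641 0.3299 0.3074] [ 0.7093  0.7049  0.7049 -0.7093 -0.0014 -0.0001] -0.00014965836492042284 [-1.0683 -0.7022 -0.1789]
tip [0.564  0.3298 0.2344] [322.3506 263.5599] [321.9687 226.2306]
button_top 0.7 [322.6 223.8] [0.5654 0.3308 0.184 ]
[444 199] [441.2921 212.287 ]
[200 180] [204.6123 183.9873]
```

View pics/w4.png

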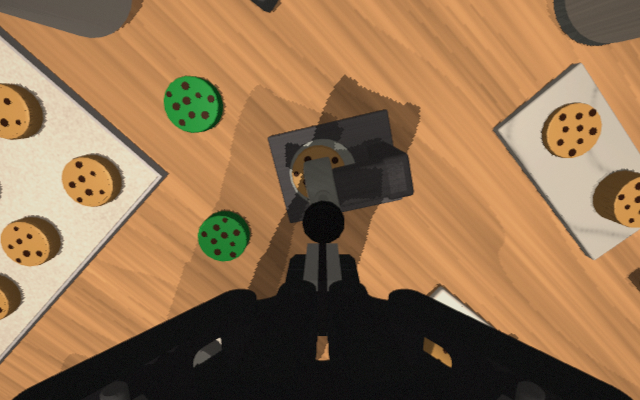

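View pics/scene4.png

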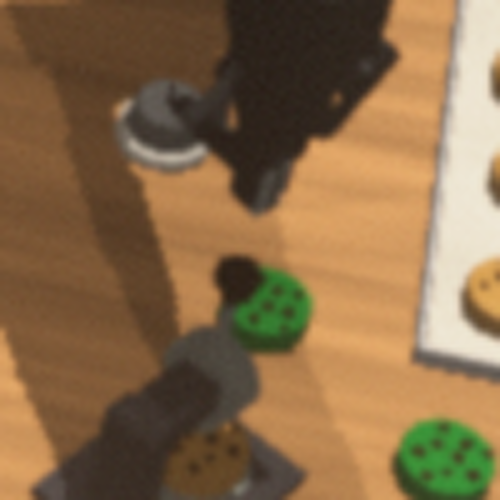

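Emit:
drive_tool:
  hand: [0, 0, 0, 0, 0, 0, 0, 0]
  slide:
    - [1.2, 0.1, 0]
    - [1.2, 0, 0]
    - [1.0, 0, 0]
    - [0.6, 0, 0]
    - [0.4, 0, 0]
    - [0, 0, 0]
    - [0, 0, 0]
    - [0, 0, 0]
  delta_rot:
    - [0, 0, 0]
    - [0, 0, 0]
    - [0, 0, 0]
    - [0, 0, 0]
    - [0, 0, 0]
    - [0, 0, 0]
    - [0, 0, 0]
    - [0, 0, 0]

```text
clock: 7.62
tool_pos: [0.5647, 0.3292, 0.2659]
eef_rot: [[0.002, 0.709, 0.705], [0.0, 0.705, -0.709], [-1.0, 0.001, 0.001]]
wrist_force: [0.4, 0.4, -0.3]
opening: -0.0001
```

Emit:
drive_tool:
  hand: [0, 0, 0, 0, 0]
  slide:
    - [0.4, 0, 0]
    - [0.4, 0, 0]
    - [0, 0, 0]
    - [0, 0, 0]
    - [0, 0, 0]
  delta_rot:
    - [0, 0, 0]
    - [0, 0, 0]
    - [0, 0, 0]
    - [0, 0, 0]
    - [0, 0, 0]

```text
clock: 8.25
tool_pos: [0.5646, 0.3291, 0.2575]
eef_rot: [[0.001, 0.71, 0.705], [-0.0, 0.705, -0.71], [-1.0, 0.001, 0.001]]
wrist_force: [-1.0, 0.2, 0.0]
opening: -0.0
```

Emit:
drive_tool:
  hand: [0, 0, 0, 0, 0]
  slide:
    - [0.4, 0, 0]
    - [0.2, 0, 0]
    - [0, 0, 0]
    - [0, 0, 0]
    - [0, 0, 0]
  delta_rot:
    - [0, 0, 0]
    - [0, 0, 0]
    - [0, 0, 0]
    - [0, 0, 0]
    - [0, 0, 0]

```text
clock: 8.88
tool_pos: [0.5648, 0.3292, 0.2516]
eef_rot: [[0.002, 0.71, 0.705], [-0.0, 0.705, -0.71], [-1.0, 0.001, 0.001]]
wrist_force: [0.4, 1.7, 0.9]
opening: 0.0002
```

Emit:
drive_tool:
  hand: [0, 0, 0, 0]
  slide:
    - [0.2, 0, 0]
    - [0.2, 0, 0]
    - [0, 0, 0]
    - [0, 0, 0]
  delta_rot:
    - [0, 0, 0]
    - [0, 0, 0]
    - [0, 0, 0]
    - [0, 0, 0]

```text
clock: 9.38
tool_pos: [0.5647, 0.3291, 0.2475]
eef_rot: [[0.001, 0.71, 0.705], [-0.0, 0.705, -0.71], [-1.0, 0.001, 0.001]]
wrist_force: [1.5, 0.3, 1.8]
opening: 0.0003
```

Emit:
drive_tool:
  hand: [0, 0, 0, 0]
  slide:
    - [0.2, 0, 0]
    - [0.2, 0, 0]
    - [0, 0, 0]
    - [0, 0, 0]
  delta_rot:
    - [0, 0, 0]
    - [0, 0, 0]
    - [0, 0, 0]
    - [0, 0, 0]

```text
clock: 9.88
tool_pos: [0.5646, 0.3291, 0.2434]
eef_rot: [[0.001, 0.709, 0.705], [-0.0, 0.705, -0.709], [-1.0, 0.001, 0.001]]
wrist_force: [1.0, 0.3, 2.5]
opening: 0.0003
```

Run:
```python
from look import *
st,w=look("w5")
for n in("scene","top"):
    c=camera(n)
    if n=="scene": cv2.imwrite("pics/s5.png",cv2.resize(c["image"][190:280,385:505],(800,600),interpolation=2))
```

```text
9.875 [0.5646 0.3291 0.2434] [ 0.7095  0.7047  0.7047 -0.7095  0.0007  0.0009] 0.0003229065785823973 [1.0354 0.2613 2.522 ]
```

View pics/w5.png

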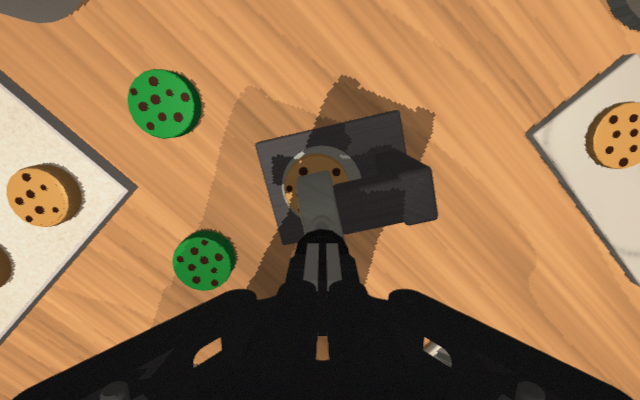

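View pics/s5.png

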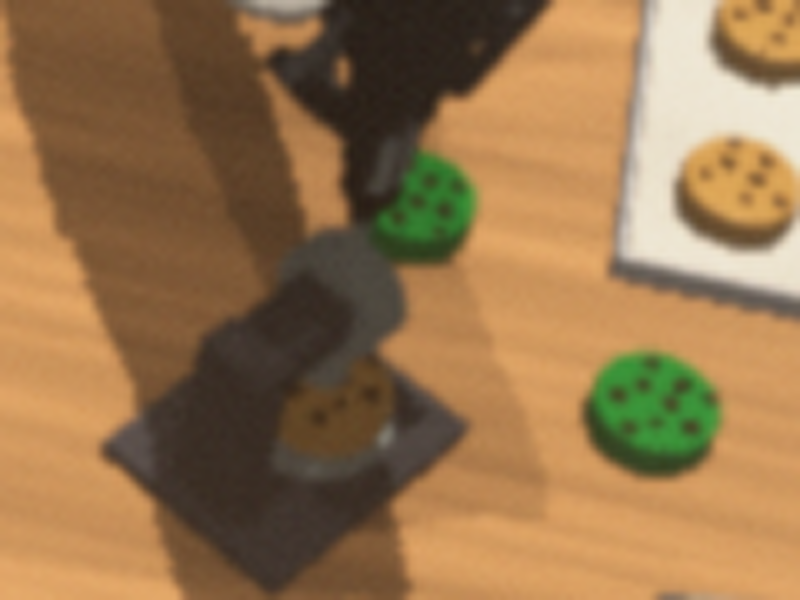

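Emit:
drive_tool:
  hand: [0, 0, 0, 0, 0]
  slide:
    - [0.2, 0, 0]
    - [0.2, 0, 0]
    - [0.2, 0, 0]
    - [0, 0, 0]
    - [0, 0, 0]
  delta_rot:
    - [0, 0, 0]
    - [0, 0, 0]
    - [0, 0, 0]
    - [0, 0, 0]
    - [0, 0, 0]

```text
clock: 10.65
tool_pos: [0.5646, 0.3291, 0.2374]
eef_rot: [[0.001, 0.709, 0.705], [-0.0, 0.705, -0.709], [-1.0, 0.001, 0.001]]
wrist_force: [0.6, 1.7, 2.1]
opening: 0.0
```

Emit:
drive_tool:
  hand: [0, 0, 0, 0]
  slide:
    - [0.2, 0, 0]
    - [0.2, 0, 0]
    - [0, 0, 0]
    - [0, 0, 0]
  delta_rot:
    - [0, 0, 0]
    - [0, 0, 0]
    - [0, 0, 0]
    - [0, 0, 0]

```text
clock: 11.15
tool_pos: [0.5647, 0.3291, 0.234]
eef_rot: [[0.002, 0.709, 0.705], [0.0, 0.705, -0.709], [-1.0, 0.001, 0.001]]
wrist_force: [0.9, 0.0, 6.1]
opening: 0.0002
```

Emit:
drive_tool:
  hand: [0, 0, 0, 0]
  slide:
    - [0.2, 0, 0]
    - [0, 0, 0]
    - [0, 0, 0]
    - [0, 0, 0]
  delta_rot:
    - [0, 0, 0]
    - [0, 0, 0]
    - [0, 0, 0]
    - [0, 0, 0]

```text
clock: 11.65
tool_pos: [0.5647, 0.3291, 0.2321]
eef_rot: [[0.002, 0.71, 0.705], [0.0, 0.705, -0.71], [-1.0, 0.001, 0.001]]
wrist_force: [-0.1, -0.2, 6.8]
opening: -0.0001
```

Emit:
drive_tool:
  hand: [0, 0, 0, 0, 0]
  slide:
    - [0.2, 0, 0]
    - [0, 0, 0]
    - [0, 0, 0]
    - [0, 0, 0]
    - [0, 0, 0]
  delta_rot:
    - [0, 0, 0]
    - [0, 0, 0]
    - [0, 0, 0]
    - [0, 0, 0]
    - [0, 0, 0]

```text
clock: 12.28
tool_pos: [0.5646, 0.3291, 0.2303]
eef_rot: [[0.002, 0.709, 0.705], [0.0, 0.705, -0.709], [-1.0, 0.001, 0.001]]
wrist_force: [0.5, 0.0, 6.2]
opening: 0.0002
```

Run:
```python
from look import *
st,w=look("w6")
```

```text
12.275 [0.5646 0.3291 0.2303] [ 0.7095  0.7047  0.7047 -0.7095  0.0015  0.0013] 0.00019060808776391358 [0.4539 0.0347 6.2213]
```

View pics/w6.png

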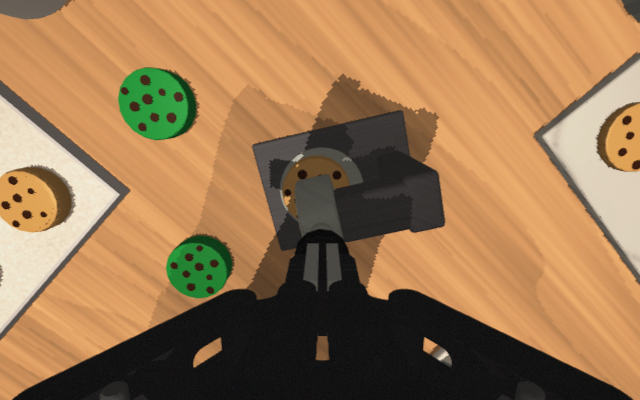

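Emit:
drive_tool:
  hand: [0, 0, 0, 0, 0]
  slide:
    - [-1, 0, 0]
    - [-2, 0, 0]
    - [-3, 0, 0]
    - [-3, 0, 0]
    - [0, 0, 0]
  delta_rot:
    - [0, 0, 0]
    - [0, 0, 0]
    - [0, 0, 0]
    - [0, 0, 0]
    - [0, 0, 0]

```text
clock: 12.95
tool_pos: [0.5648, 0.3293, 0.3216]
eef_rot: [[0.004, 0.709, 0.705], [0.001, 0.705, -0.709], [-1.0, 0.003, 0.002]]
wrist_force: [0.2, -0.4, -0.4]
opening: 0.0002
```

Emit:
drive_tool:
  hand: [0, 0, 0, 0, 0, 0, 8.5, 8.5, 8.5, 8.5]
  slide:
    - [0, -4.1, 3.2]
    - [0, -4.1, 3.2]
    - [0, -4.1, 3.2]
    - [0, -4.1, 3.2]
    - [0, -4.1, 3.2]
    - [0, -4.1, 3.2]
    - [0, -4.1, 3.2]
    - [0, -4.1, 3.2]
    - [0, -4.1, 3.2]
    - [0, -4.1, 3.2]
  delta_rot:
    - [0, 0, 0]
    - [0, 0, 0]
    - [0, 0, 0]
    - [0, 0, 0]
    - [0, 0, 0]
    - [0, 0, 0]
    - [0, 0, 0]
    - [0, 0, 0]
    - [0, 0, 0]
    - [0, 0, 0]

```text
clock: 14.2
tool_pos: [0.4978, -0.188, 0.3179]
eef_rot: [[-0.002, 0.71, 0.705], [0.001, 0.705, -0.71], [-1.0, -0.0, -0.002]]
wrist_force: [-0.3, 0.3, 0.3]
opening: 0.072
```

Emit:
drive_tool:
  hand: [8.5, 8.5, 8.5, 8.5, 8.5, 8.5]
  slide:
    - [0, 0, 0]
    - [0, 0, 0]
    - [0, 0, 0]
    - [0, 0, 0]
    - [0, 0, 0]
    - [0, 0, 0]
  delta_rot:
    - [10, 0, 0]
    - [10, 0, 0]
    - [10, 0, 0]
    - [9.2, 0, 0]
    - [0, 0, 0]
    - [0, 0, 0]

```text
clock: 14.95
tool_pos: [0.4987, -0.1866, 0.3187]
eef_rot: [[-0.0, 0.995, 0.1], [0.001, 0.1, -0.995], [-1.0, -0.0, -0.001]]
wrist_force: [1.1, 0.4, -0.1]
opening: 0.0848
```

Run:
```python
from look import *
plan([.533,-.210,.20],5.5)
st,w=look("w7")
for q,z in [("slicer",0),("scale_zero",.015),("grip_post",.112),("lever_pin",.057),("lever_bar",.098)]:
    for f in finder.tip_of("wrist",q)[:2]: print(q,round(f["score"],2),np.round(f["centre"],1),atz(w,f["centre"],z))
```

```text
rot [ 0.26 -0.04  0.02] slide now-frame [11.86  3.18  2.68] goal-frame [11.87  3.19  2.66]
[-0.509  0.227 -0.033  1.311  0.     2.532] [ 0.4987 -0.1866  0.3187] [ 1.13  0.4  -0.11] 0.0848
14.95 [ 0.4987 -0.1866  0.3187] [ 0.995   0.1003  0.1003 -0.995  -0.0004 -0.0007] 0.0848088805931429 [ 1.1261  0.3956 -0.1118]
slicer 0.95 [309.2 139.2] [ 0.5313 -0.1682  0.    ]
scale_zero 0.78 [245.1  94. ] [ 0.5722 -0.0979  0.015 ]
grip_post 0.59 [325.2 324. ] [ 0.3737 -0.2016  0.112 ]
grip_post 0.56 [353.9 154.2] [ 0.5331 -0.2084  0.112 ]
lever_pin 0.56 [349.6 173.7] [ 0.5071 -0.2124  0.057 ]
lever_bar 0.59 [354.8 128.9] [ 0.5524 -0.208   0.098 ]
lever_bar 0.2 [311.9 139.4] [ 0.5402 -0.1733  0.098 ]
```

View pics/w7.png

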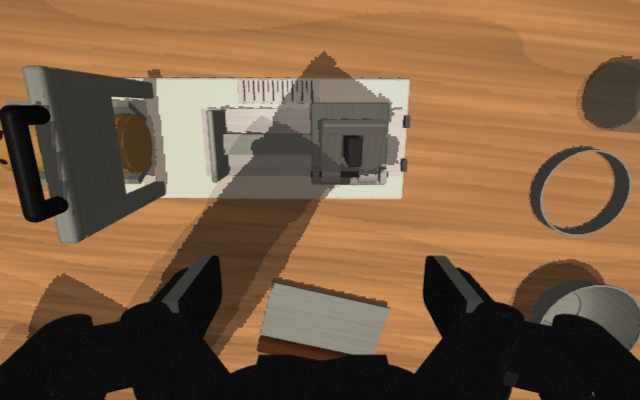

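Run:
```python
from look import *
i=cv2.imread("pics/w7.png")[70:210,230:420]
cv2.imwrite("pics/z7.png",cv2.resize(i,(800,589),interpolation=2))
```

```text
(no output)
```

View pics/z7.png

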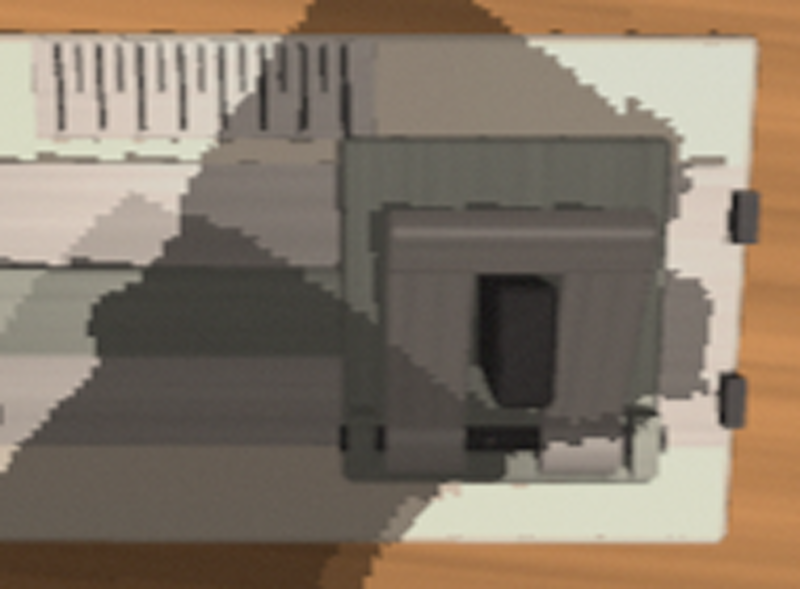

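Emit:
drive_tool:
  hand: [8.5, 8.5, 8.5, 8.5, 8.5, 8.5, 8.5]
  slide:
    - [1, 1.6, 1.3]
    - [2, 1.6, 1.3]
    - [3, 0, 0]
    - [3, 0, 0]
    - [2, 0, 0]
    - [0, 0, 0]
    - [0, 0, 0]
  delta_rot:
    - [0.2, 0, 0]
    - [0, 0, 0]
    - [0, 0, 0]
    - [0, 0, 0]
    - [0, 0, 0]
    - [0, 0, 0]
    - [0, 0, 0]

```text
clock: 16.12
tool_pos: [0.534, -0.2099, 0.2104]
eef_rot: [[0.002, 0.996, 0.094], [-0.001, 0.094, -0.996], [-1.0, 0.002, 0.001]]
wrist_force: [-0.0, -1.5, 1.1]
opening: 0.0847
```

Run:
```python
from look import *
plan([.533,-.209,.164],5.6)
st,w=look("w8")
p=proj(w,[.533,-.209,.112]);print(p)
for f in finder.tip_of("wrist","grip_post")[:2]: print(round(f["score"],2),f["centre"],atz(w,f["centre"],.112))
```

```text
rot [-0.18  0.06 -0.11] slide now-frame [ 4.64 -0.1  -0.1 ] goal-frame [ 4.64 -0.09 -0.1 ]
[-0.515  0.352 -0.131  1.085  0.     2.533] [ 0.534  -0.2099  0.2104] [-0.01 -1.47  1.06] 0.0847
16.125 [ 0.534  -0.2099  0.2104] [ 0.9955  0.0944  0.0944 -0.9955  0.002   0.001 ] 0.08472486551294137 [-0.0084 -1.4706  1.0601]
[320.9616 243.8963]
0.82 [321.1, 241.4] [ 0.5344 -0.2089  0.112 ]
```

View pics/w8.png

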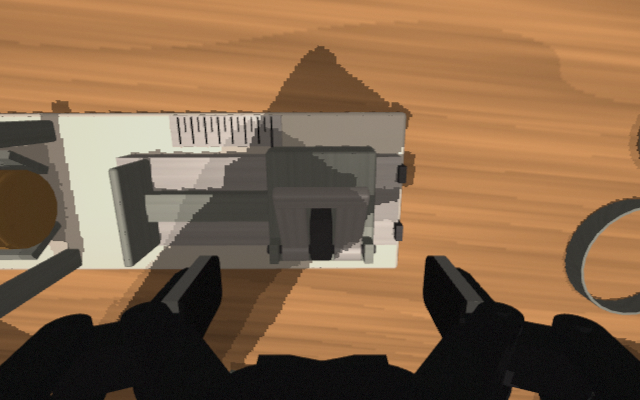

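Emit:
drive_tool:
  hand: [8.5, 8.5, 8.5, 8.5, 4, 2.5, 1, 1, 1, 1]
  slide:
    - [1.6, 0, -0.1]
    - [1.6, 0, 0]
    - [1.4, 0, 0]
    - [0, 0, 0]
    - [0, 0, 0]
    - [0, 0, 0]
    - [0, 0, 0]
    - [0, 0, 0]
    - [0, 0, 0]
    - [0, 0, 0]
  delta_rot:
    - [-0.2, 0, 0]
    - [0, 0, 0]
    - [0, 0, 0]
    - [0, 0, 0]
    - [0, 0, 0]
    - [0, 0, 0]
    - [0, 0, 0]
    - [0, 0, 0]
    - [0, 0, 0]
    - [0, 0, 0]
  squeeze: 25

```text
clock: 17.48
tool_pos: [0.5337, -0.2091, 0.1639]
eef_rot: [[0.002, 0.995, 0.097], [-0.001, 0.097, -0.995], [-1.0, 0.002, 0.001]]
wrist_force: [-0.5, -2.0, 2.2]
opening: 0.0113
```

Run:
```python
from look import *
plan([.533,-.209,.164],5.6)
st,w=look("w9")
```

```text
rot [-0.01  0.07 -0.09] slide now-frame [-0.01 -0.07 -0.01] goal-frame [-0.01 -0.07 -0.01]
[-0.513  0.387 -0.203  0.979 -0.     2.531] [ 0.5337 -0.2091  0.1639] [-0.48 -1.95  2.22] 0.0113
17.475 [ 0.5337 -0.2091  0.1639] [ 0.9952  0.0974  0.0974 -0.9952  0.0016  0.0013] 0.011271379959214452 [-0.4778 -1.951   2.2219]
```

View pics/w9.png

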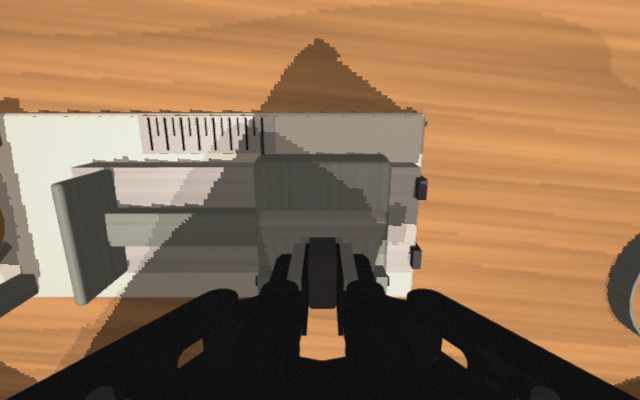

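Emit:
drive_tool:
  hand: [1, 1, 1, 1, 1, 1, 1, 1]
  slide:
    - [0, 0, -0.5]
    - [0, 0, -1]
    - [0, 0, -1]
    - [0, 0, -1]
    - [0, 0, -1]
    - [0, 0, -0.5]
    - [0, 0, 0]
    - [0, 0, 0]
  delta_rot:
    - [0, 0, 0]
    - [0, 0, 0]
    - [0, 0, 0]
    - [0, 0, 0]
    - [0, 0, 0]
    - [0, 0, 0]
    - [0, 0, 0]
    - [0, 0, 0]

```text
clock: 18.52
tool_pos: [0.5288, -0.1581, 0.164]
eef_rot: [[0.002, 0.995, 0.098], [-0.0, 0.098, -0.995], [-1.0, 0.002, 0.0]]
wrist_force: [-0.6, -1.4, 5.1]
opening: 0.0114
```

Run:
```python
from look import *
plan([.533,-.209,.164],5.6)
st,w=look("w10")
cv2.imwrite("pics/z10.png",cv2.resize(w["image"][90:320,120:440],(800,575),interpolation=2))
```

```text
rot [ 0.05  0.02 -0.1 ] slide now-frame [-0.   -0.08  5.1 ] goal-frame [-0.   -0.07  5.1 ]
[-0.436  0.35  -0.258  0.961  0.001  2.607] [ 0.5288 -0.1581  0.164 ] [-0.59 -1.43  5.09] 0.0114
18.525 [ 0.5288 -0.1581  0.164 ] [ 0.9951  0.0984  0.0984 -0.9951  0.0017  0.0004] 0.01143197531379194 [-0.5852 -1.4269  5.0877]
```

View pics/z10.png

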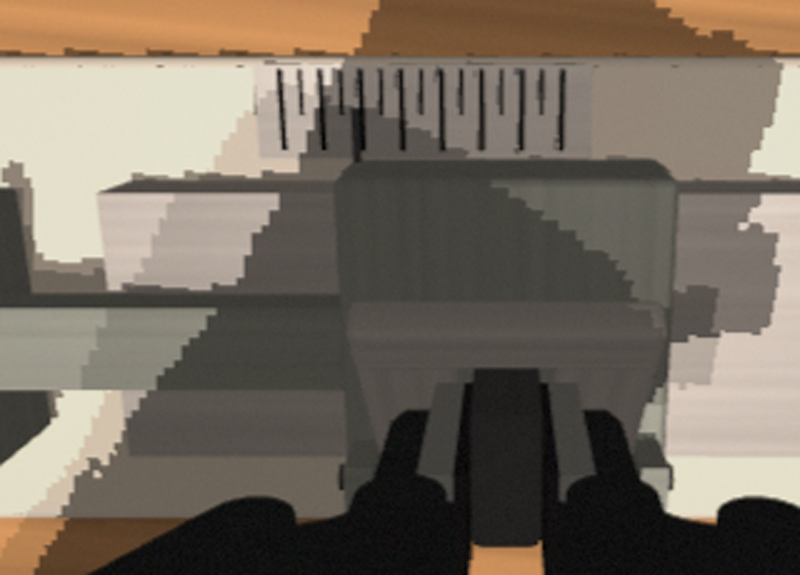

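Run:
```python
from look import *
w=cv2.imread("pics/w10.png")
cv2.imwrite("pics/z10b.png",cv2.resize(w[105:175,220:320],(800,560),interpolation=cv2.INTER_NEAREST))
```

```text
(no output)
```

View pics/z10b.png

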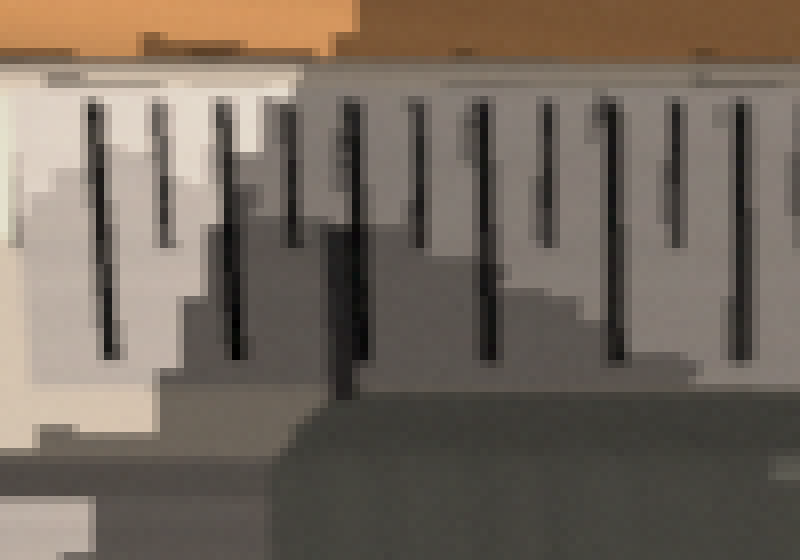

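Emit:
drive_tool:
  hand: [1, 1, 1, 1]
  slide:
    - [0, 0, 0.12]
    - [0, 0, 0]
    - [0, 0, 0]
    - [0, 0, 0]
  delta_rot:
    - [0, 0, 0]
    - [0, 0, 0]
    - [0, 0, 0]
    - [0, 0, 0]

```text
clock: 19.08
tool_pos: [0.5289, -0.1596, 0.1639]
eef_rot: [[0.002, 0.995, 0.098], [-0.0, 0.098, -0.995], [-1.0, 0.002, 0.001]]
wrist_force: [-0.2, -2.9, 5.8]
opening: 0.0109
```

Run:
```python
from look import *
st,w=look("w11");w=w["image"]
cv2.imwrite("pics/z11.png",cv2.resize(w[105:175,220:320],(800,560),interpolation=cv2.INTER_NEAREST))
```

```text
19.075 [ 0.5289 -0.1596  0.1639] [ 0.9952  0.0981  0.0981 -0.9952  0.0017  0.0005] 0.01087226943780757 [-0.1552 -2.9281  5.7628]
```

View pics/z11.png

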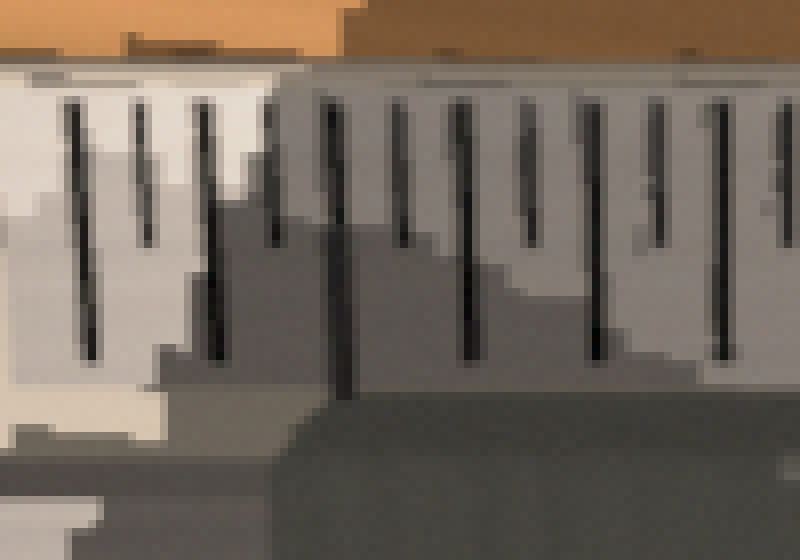

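Emit:
drive_tool:
  hand: [1, 1, 1, 1, 1, 1, 1, 1]
  slide:
    - [0.3, 0, 0]
    - [0.3, 0, 0]
    - [0.3, 0, 0]
    - [0.3, 0, 0]
    - [0.3, 0, 0]
    - [0, 0, 0]
    - [0, 0, 0]
    - [0, 0, 0]
  delta_rot:
    - [0, 0, 0]
    - [0, 0, 0]
    - [0, 0, 0]
    - [0, 0, 0]
    - [0, 0, 0]
    - [0, 0, 0]
    - [0, 0, 0]
    - [0, 0, 0]
  squeeze: 20

```text
clock: 20.12
tool_pos: [0.5322, -0.1621, 0.1569]
eef_rot: [[0.013, 0.995, 0.097], [-0.008, 0.097, -0.995], [-1.0, 0.012, 0.009]]
wrist_force: [-10.3, -4.0, 45.8]
opening: 0.0115
```

Run:
```python
from look import *
st,w=look("w12");w=w["image"]
cv2.imwrite("pics/z12.png",cv2.resize(w[90:320,120:440],(800,575),interpolation=2))
```

```text
20.125 [ 0.5322 -0.1621  0.1569] [ 0.9952  0.0973  0.0974 -0.9952  0.012   0.0091] 0.011496589272418693 [-10.3364  -4.0469  45.7821]
```

View pics/z12.png

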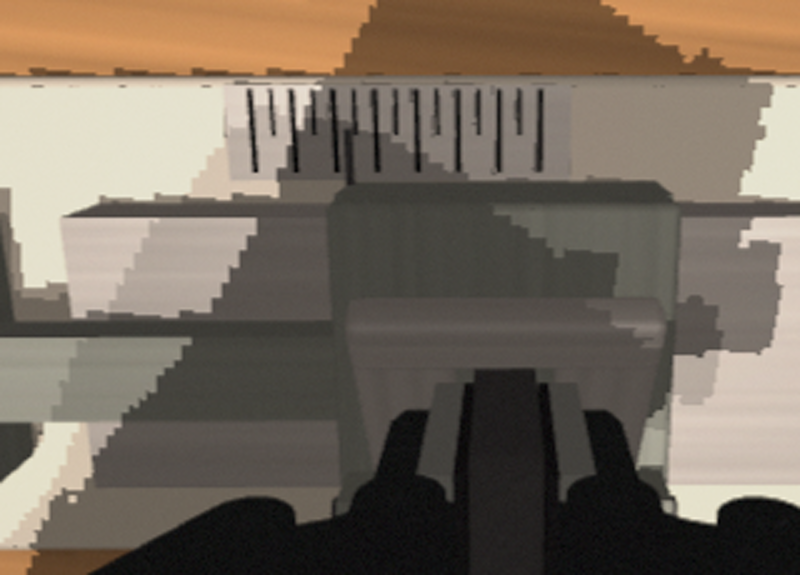

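Emit:
drive_tool:
  hand: [1, 1.3, 1.3, 1.3, 1.3]
  slide:
    - [-0.8, 0, 0]
    - [0, 0, 0]
    - [0, 0, 0]
    - [0, 0, 0]
    - [0, 0, 0]
  delta_rot:
    - [0, 0, 0]
    - [0, 0, 0]
    - [0, 0, 0]
    - [0, 0, 0]
    - [0, 0, 0]
  squeeze: 20

```text
clock: 20.8
tool_pos: [0.5285, -0.1599, 0.1562]
eef_rot: [[0.0, 0.995, 0.098], [0.0, 0.098, -0.995], [-1.0, 0.0, -0.0]]
wrist_force: [1.2, -1.8, -0.9]
opening: 0.013
```

Run:
```python
from look import *
plan([.533,-.209,.164],5.6)
st,w=look("w13");w=w["image"]
cv2.imwrite("pics/z13.png",cv2.resize(w[90:320,120:440],(800,575),interpolation=2))
```

```text
rot [ 0.01 -0.02 -0.02] slide now-frame [-0.79 -0.03  4.94] goal-frame [-0.78 -0.03  4.94]
[-0.439  0.358 -0.267  0.945  0.     2.604] [ 0.5285 -0.1599  0.1562] [ 1.16 -1.75 -0.9 ] 0.013
20.8 [ 0.5285 -0.1599  0.1562] [ 0.9952  0.0978  0.0978 -0.9952  0.0003 -0.0003] 0.012955263956464541 [ 1.1555 -1.7527 -0.9023]
```

View pics/z13.png

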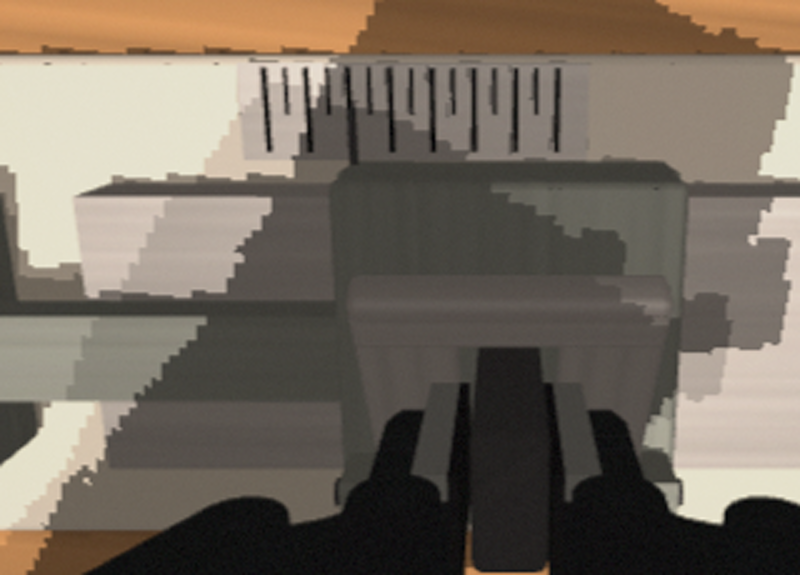

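Emit:
drive_tool:
  hand: [1.3, 1.3, 1.3, 1.3, 1.3, 1.3]
  slide:
    - [0.3, 0, 0]
    - [0.3, 0, 0]
    - [0.2, 0, 0]
    - [0.2, 0, 0]
    - [0, 0, 0]
    - [0, 0, 0]
  delta_rot:
    - [0, 0, 0]
    - [0, 0, 0]
    - [0, 0, 0]
    - [0, 0, 0]
    - [0, 0, 0]
    - [0, 0, 0]

```text
clock: 21.6
tool_pos: [0.529, -0.1602, 0.1464]
eef_rot: [[0.001, 0.995, 0.098], [-0.0, 0.098, -0.995], [-1.0, 0.001, 0.0]]
wrist_force: [2.6, -1.6, 1.5]
opening: 0.0128
```

Run:
```python
from look import *
st,w=look("w14");w=w["image"]
cv2.imwrite("pics/z14.png",cv2.resize(w[90:320,120:440],(800,575),interpolation=2))
```

```text
21.6 [ 0.529  -0.1602  0.1464] [ 0.9952  0.0977  0.0977 -0.9952  0.0014  0.0004] 0.012799950546652703 [ 2.5902 -1.5837  1.465 ]
```

View pics/z14.png

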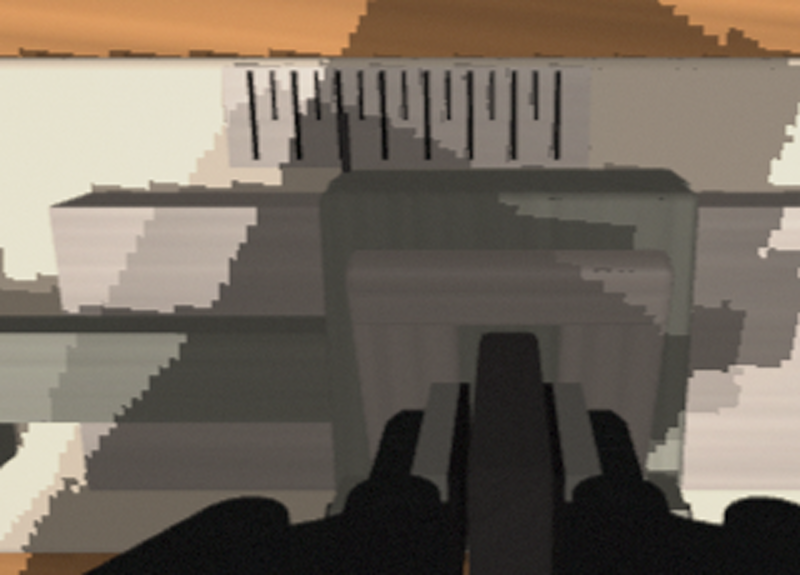

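Emit:
drive_tool:
  hand: [1.3, 1.3, 1.3, 1.3, 1.3, 1.3]
  slide:
    - [0.3, 0, 0]
    - [0.3, 0, 0]
    - [0.2, 0, 0]
    - [0.2, 0, 0]
    - [0, 0, 0]
    - [0, 0, 0]
  delta_rot:
    - [0, 0, 0]
    - [0, 0, 0]
    - [0, 0, 0]
    - [0, 0, 0]
    - [0, 0, 0]
    - [0, 0, 0]

```text
clock: 22.4
tool_pos: [0.5293, -0.1603, 0.1366]
eef_rot: [[0.002, 0.995, 0.098], [-0.001, 0.098, -0.995], [-1.0, 0.002, 0.001]]
wrist_force: [4.0, -2.8, 3.7]
opening: 0.0129
```

Emit:
drive_tool:
  hand: [1.3, 1.3, 1.3, 1.3, 1.3]
  slide:
    - [0.2, 0, 0]
    - [0.2, 0, 0]
    - [0, 0, 0]
    - [0, 0, 0]
    - [0, 0, 0]
  delta_rot:
    - [0, 0, 0]
    - [0, 0, 0]
    - [0, 0, 0]
    - [0, 0, 0]
    - [0, 0, 0]

```text
clock: 23.02
tool_pos: [0.5296, -0.1603, 0.1329]
eef_rot: [[0.003, 0.995, 0.098], [-0.001, 0.098, -0.995], [-1.0, 0.003, 0.001]]
wrist_force: [3.8, -1.6, 5.0]
opening: 0.0127
```

Run:
```python
from look import *
st,w=look("w15");w=w["image"]
cv2.imwrite("pics/z15.png",cv2.resize(w[90:320,120:440],(800,575),interpolation=2))
```

```text
23.025 [ 0.5296 -0.1603  0.1329] [ 0.9952  0.0978  0.0978 -0.9952  0.0028  0.0009] 0.01269514380998194 [ 3.7643 -1.5854  4.9565]
```

View pics/z15.png

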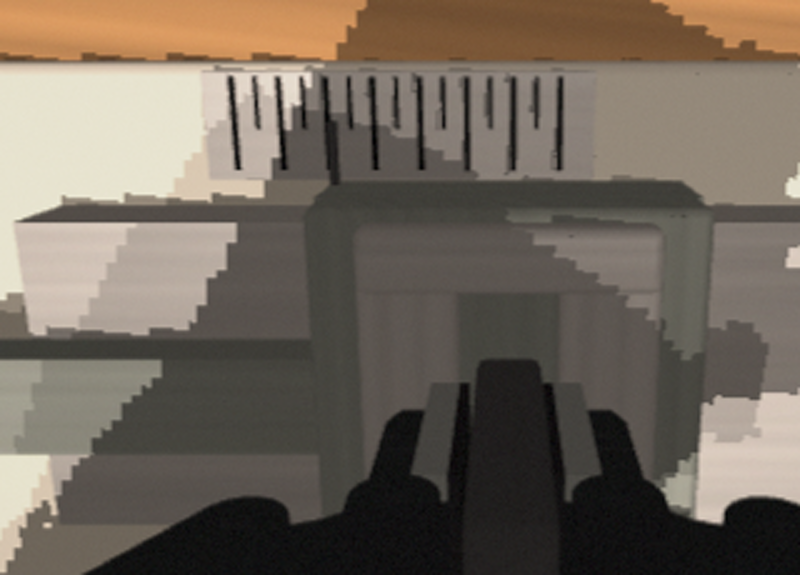

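Emit:
drive_tool:
  hand: [1.3, 1.3, 1.3, 1.3]
  slide:
    - [0.2, 0, 0]
    - [0, 0, 0]
    - [0, 0, 0]
    - [0, 0, 0]
  delta_rot:
    - [0, 0, 0]
    - [0, 0, 0]
    - [0, 0, 0]
    - [0, 0, 0]

```text
clock: 23.58
tool_pos: [0.5296, -0.1604, 0.1326]
eef_rot: [[0.004, 0.995, 0.098], [-0.001, 0.098, -0.995], [-1.0, 0.004, 0.002]]
wrist_force: [0.2, -1.5, 17.0]
opening: 0.0129
```

Emit:
drive_tool:
  hand: [1.3, 1.3, 1.3, 1.3]
  slide:
    - [0.2, 0, 0]
    - [0, 0, 0]
    - [0, 0, 0]
    - [0, 0, 0]
  delta_rot:
    - [0, 0, 0]
    - [0, 0, 0]
    - [0, 0, 0]
    - [0, 0, 0]

```text
clock: 24.08
tool_pos: [0.5297, -0.1604, 0.1324]
eef_rot: [[0.005, 0.995, 0.098], [-0.002, 0.098, -0.995], [-1.0, 0.005, 0.002]]
wrist_force: [-3.5, -0.3, 29.5]
opening: 0.0129
```

Emit:
drive_tool:
  hand: [1.3, 1.0, 1.0, 1.0, 1.0, 1.0]
  slide:
    - [-0.2, 0, 0]
    - [0, 0, 0]
    - [0, 0, 0]
    - [0, 0, 0]
    - [0, 0, 0]
    - [0, 0, 0]
  delta_rot:
    - [0, 0, 0]
    - [0, 0, 0]
    - [0, 0, 0]
    - [0, 0, 0]
    - [0, 0, 0]
    - [0, 0, 0]
  squeeze: 25

```text
clock: 24.82
tool_pos: [0.5296, -0.1604, 0.1328]
eef_rot: [[0.004, 0.995, 0.098], [-0.001, 0.098, -0.995], [-1.0, 0.004, 0.002]]
wrist_force: [-0.4, -0.4, 18.0]
opening: 0.0118
```

Run:
```python
from look import *
st,w=look("w16");w=w["image"]
cv2.imwrite("pics/z16.png",cv2.resize(w[90:320,120:440],(800,575),interpolation=2))
c=camera("scene")["image"];cv2.imwrite("pics/s16.png",np.hstack([cv2.resize(c[160:240,225:345],(480,320),interpolation=2),cv2.resize(c[200:280,400:480],(320,320),interpolation=2)]))
```

```text
24.825 [ 0.5296 -0.1604  0.1328] [ 0.9952  0.0977  0.0977 -0.9952  0.0037  0.0016] 0.011814699345138228 [-0.3591 -0.4328 17.9524]
```

View pics/z16.png

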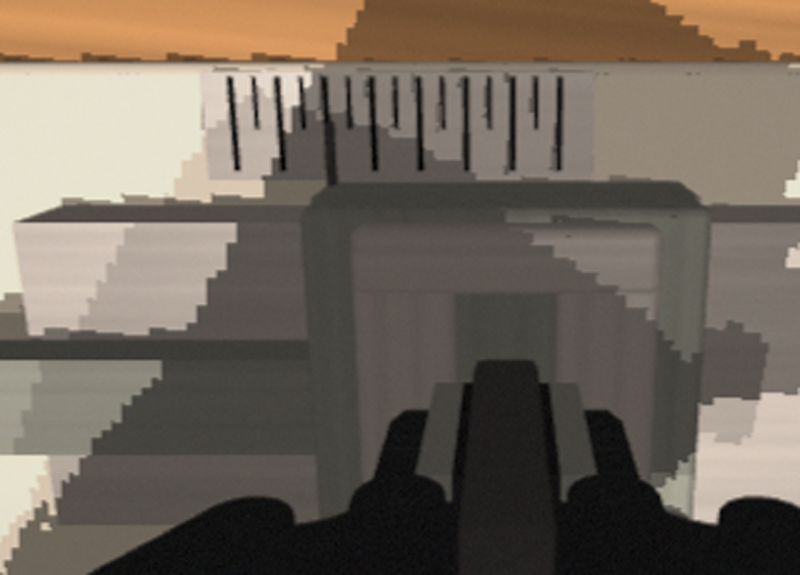

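View pics/s16.png

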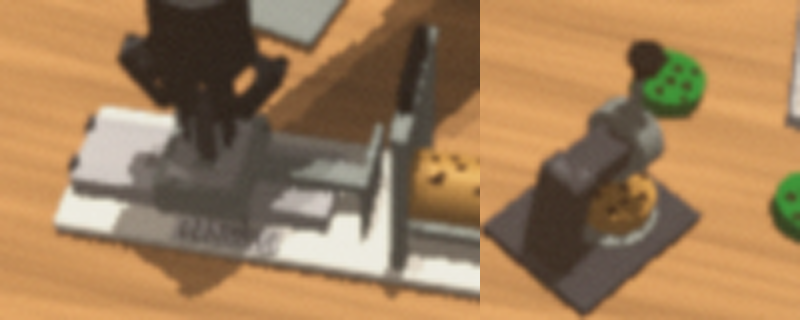

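Emit:
drive_tool:
  hand: [1.0, 1.0, 1.0, 1.0]
  slide:
    - [0, 0, 0]
    - [0, 0, 0]
    - [0, 0, 0]
    - [0, 0, 0]
  delta_rot:
    - [0, 0, 0]
    - [0, 0, 0]
    - [0, 0, 0]
    - [0, 0, 0]

```text
clock: 25.42
tool_pos: [0.5296, -0.1604, 0.1328]
eef_rot: [[0.004, 0.995, 0.098], [-0.001, 0.098, -0.995], [-1.0, 0.004, 0.002]]
wrist_force: [-0.7, -1.1, 18.1]
opening: 0.0117
```

Run:
```python
from h import *
st=readout.get_state();print(st["clock"],st["tool_pos"],st["wrist_force"],st["opening"])
job_done()
```

```text
25.425 [ 0.52956157 -0.16038106  0.13279668] [-0.73762656 -1.07833576 18.07678058] 0.011659742093385198
the job is handed in; nothing more can be done
```

The slice under the gauge is 20 mm thick. I set the stop leg to the 20 mm mark, closed the cam lever and handed the job in at 25.4 s, with the gripper still holding the post.

- **Thickness:** The gauge was pressed until the force stepped from about 2–2.5 N to 6–7 N, with the fingertips about 0.161 m above the table. That is where the foot meets a 20 mm slice. The highest reading was 6.8 N, and afterwards the gauge sprang back up.
- **One correction:** The first push on the lever, with a full grip, stuck on the post. It reached 46 N at the wrist and dragged the leg to about 23 mm while the lever was still open. I backed off and opened the fingers slightly, so the spring held the leg against one finger back near the mark. I then pressed the lever down to its hard stop, where the wrist force reached 29 N without further travel, and gripped again.
- **Last checks:**
  - The pointer reads about 20.5 mm.
  - The lever lies flat, judged from the picture and the hard stop; its angle was not measured directly.
  - The fingers are on the post at 11.7 mm measured opening.
  - The arm is still, with 18 N of downward push remaining.
  - The gauge is up over its slice in the scene picture.
  - I never drove the arm into the loose items, but I did not measure their positions again at the end.

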